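# Seat the pin plate on the engraver's block and clamp it

## Task

The pin plate on the engraver's block is sitting up on the locating pin: with your fingertips turn it by its studs until the notch in its rim stands over the pin, press the plate down fully home on the block, and then push the swing clamp all the way across so that its tongue holds the plate. Do not lift the plate, and leave the tools and tins around the block where they are.

Things in the scene. Friction and masses are not known exactly. Their poses are not given: they have to be found in the camera images.
- block: Engraver's block: squat round steel block fixed on the bench, 176 mm across at the foot; flat top face (164 mm across, with a scale of short radial lines) 40 mm above the bench. Origin: centre of its underside, on the plate's axis; z up. A 20 mm steel spigot rises in its middle to 70 mm above the bench. Locating pin on its own -x side, swing clamp on its own +y side.
- pin_top (a point): Top of the locating pin: steel, domed end, 8 mm across, standing 9 mm above the block's top face, 62 mm from the block's axis, so that half of it shows outside the plate's rim.
- plate_center (a point): Centre of the boss on the pin plate. The plate: bare aluminium disc, 124 mm across, 12 mm thick, threaded on the spigot; the boss, 31 mm across, stands 3 mm above the plate's top. The point's axes turn with the plate, -x pointing to the notch. The spigot's end stands 15 mm above the boss when the plate is seated, about 6 mm above it at the start.
- notch (a point): The notch in the plate's rim: 13 mm wide, 7 mm deep, through the whole thickness; the point lies in its middle at the height of the plate's top face, 60 mm from the axis.
- plate_height (a joint): Height of the plate above its seat (m): 0 = seated on the block's top face (plate top 52 mm above the bench); about 0.0095 at the start, on the locating pin. A snug fit on the spigot holds it at any height: it does not drop by itself, even with the notch over the pin; a push of 3 to 6 N moves it down. It stops on the pin unless the notch is over the pin.
- plate_angle (a joint): Turn of the plate about the upright axis (rad, grows counter-clockwise from above, no stops): 0 or any whole turn = notch over the pin. Starts anywhere from 0.6 to 5.6. The plate goes down within about 0.05 rad of alignment. 0.08 N m of friction; stays where it is left.
- clamp (a joint): Swing of the clamp about its upright pivot (rad): 0 = fully open, 1.57 = fully across, against its stop; grows clockwise from above. 0.08 N m of friction; stays where it is left. Starts between 0 and 0.3. With the plate above its seat the tongue strikes the plate's rim and the clamp cannot close.
- clamp_knob (a point): Top of the clamp's upright black handle: 16 mm across, 23 mm high, top 82.5 mm above the bench, 58 mm from the pivot. A flat bar (top 59 mm above the bench) joins it to the pivot; beyond the pivot a tongue, 24 mm long, 12 mm wide, swings over the plate's rim. Open, the handle lies along the block's own -x from the pivot; fully across, along the block's own +y.
- clamp_pivot (a point): Top of the clamp's pivot screw, 72 mm from the block's axis on its own +y side, 63 mm above the bench. (Room: an upright divider, 0.44 m high, runs along y = -0.24 from x = 0.20 to 0.90 between this bench and where the arm starts; wall at y = 0.48; wall shelf 0.45 m above the bench from x = 0.69 on.)
- stud_1 (a point): Top of holding stud 1 of four alike on the plate: upright steel stud, 9 mm across (13 mm at its foot, 3 mm high), 20 mm high above the plate's top, 42 mm from the axis; the four stand 90 degrees apart, the notch midway between two of them.
- stud_2 (a point): Top of holding stud 2 of four alike on the plate: upright steel stud, 9 mm across (13 mm at its foot, 3 mm high), 20 mm high above the plate's top, 42 mm from the axis; the four stand 90 degrees apart, the notch midway between two of them.
- stud_3 (a point): Top of holding stud 3 of four alike on the plate: upright steel stud, 9 mm across (13 mm at its foot, 3 mm high), 20 mm high above the plate's top, 42 mm from the axis; the four stand 90 degrees apart, the notch midway between two of them.
- stud_4 (a point): Top of holding stud 4 of four alike on the plate: upright steel stud, 9 mm across (13 mm at its foot, 3 mm high), 20 mm high above the plate's top, 42 mm from the axis; the four stand 90 degrees apart, the notch midway between two of them.
- graver_blank: Bystander, loose: short black graver blank lying flat, 47 mm long, 8 mm thick; origin: centre of its underside. Leave alone.
- big_tin: Bystander, loose: little lidded parts tin, 46 mm across, 18 mm high; origin: centre of its underside. Leave alone.
- small_tin: Bystander, loose: little lidded parts tin, 40 mm across, 18 mm high; origin: centre of its underside. Leave alone.
- loupe: Bystander, loose: black eye loupe, 35 mm across, 20 mm high; origin: centre of its underside. Leave alone.
- tweezers: Bystander, loose: steel tweezers lying on edge, 128 mm long, 10 mm high; origin: centre of its underside. Leave alone.
- pliers: Bystander, loose: black-handled pliers lying flat, 132 mm long, 12 mm high; origin: centre of its underside. Leave alone.
- brass_brush: Bystander, loose: small brush with a wooden handle lying flat, 140 mm long, 17 mm thick; origin: centre of its underside. Leave alone.

How it is judged:
On the way, in this order (a step that is already met when the one before it is completed fails the run):
1. the plate is turned to the pin and pressed fully home (value of joint plate_height below 0.0015 m), for 0.2 s.
2. then the clamp is swung fully across (value of joint clamp above 1.4 rad), for 0.2 s.
At the end, for the whole second after the job is handed in: The plate sits on the block, less than 1.5 mm above its seat (possible only with its notch over the pin); the clamp is swung to within 0.17 rad (10 degrees) of its stop, tongue over the rim, at rest (value of joint plate_height below 0.0015 m and value of joint clamp above 1.4 rad and velocity of joint clamp below 0.05 rad/s); the robot touches nothing.
It fails at once if the plate was lifted (more than 14 mm above its seat; it starts 9 to 10 mm above) (value of joint plate_height above 0.014 m).
It fails at once if a tool or tin around the block was moved more than 15 mm (distance of any of graver_blank, big_tin, small_tin, loupe, tweezers, pliers, brass_brush from where it was at the start of the episode above 0.015 m).
It also fails if it takes over 61 s, if anything falls off the work surface, if the arm or the gripper's body presses on something with over 40 N, if the wrist force passes 120 N, or if a joint passes its speed limit or range.

## Robot

A 7-joint arm with a two-finger parallel gripper is mounted at the origin on a cart in front of the work surface, level with it; the furniture and walls round the work are solid. World frame = base frame: x ahead of the robot, y to its left, z up, the work surface at z = 0. Lengths are in m, angles in rad, forces in N, time in s.
With the tool pointing down it reaches from about 0.35 to 0.775 m from the base axis. Payload 3.1 kg.
Tool frame: the origin (TCP) lies midway between the tips of the shut fingers; the grasp point (between the pads) lies 19 mm behind it; z points along the fingers, y is the line along which they close (so a half turn about z gives the same grasp; the last joint's range is limited). The gripper opens to 85 mm and grips with 20 to 120 N. Pads are 22 mm wide; open, the fingers measure 114 mm over their backs; the gripper's body (76 mm by 85 mm) begins 54 mm behind the grasp point. The pads swing forward as they close: fully open they stand 13 mm farther back than shut.
Start: joints at [1.086, 0.311, 0.014, 1.512, -0.004, 1.319, -0.027], TCP at [0.236, -0.497, 0.231] pointing down, gripper open.
Joint ranges: [-2.7, 2.7], [-0.3, 1.91], [-1.27, 1.3], [0.12, 2.57], [-1.44, 4.58], [0.2, 2.03], [-3.05, 3.05]. Speed limits (rad/s): [2.79, 2.79, 3.14, 3.14, 3.14, 3.14, 3.14].

## Interface

Orientations are given as a rotation vector (axis times angle).
In Python, from cell import manip gives the robot as it stands. The module is installed in compiled form; this text tells all that it offers.
- The arm moves only by the shell command python3 -m jog 'ROWS' [OPENING]. ROWS is JSON, a list of rows, each an object with "travel": the shift along the tool's x, y, z each as a share of 100 mm, from -1 to 1, a list of three; "roll": the turn about the tool's z as a share of 30 degrees, from -1 to 1. A call has 1 to 12 rows; each row is the pose to reach, as a shift and turn from the pose commanded when the call began, along the tool's axes at that moment; what a row does not reach only later rows make up. A row lasts 1/12 s, in which the tool goes at most 41.7 mm and 7.16 degrees, less where a joint would pass 70% of its speed; a pose out of reach is approached as far as the arm can. A call with a number of a shift or a turn outside -1 to 1 is refused whole. A call with a gripper value outside its range is refused whole. OPENING is the opening, from 0 (shut) to 1 (fully open), set as the call begins (- or left out, the last holds). The fingers move at their own pace and stop on an object; the grip force is fixed at half the most. Time passes only in rows, so rows that repeat a pose let the fingers close. It gives the time, the measured TCP pose, the force, the opening and the grip force at its end, in the units of the state.
- manip.sense(): the state, without advancing time (a new reading comes with each control period).
- manip.read_camera(name): name is "side" or "top" or "wrist"; returns a dict with "pixels" (480x640x3 uint8, red, green, blue), "z_map" (480x640 float32, m along the optical axis (not along the pixel's ray), 0 where there is no reading), "fovy" (degrees; the focal length in pixels is half the picture's height over the tangent of half this angle, whatever the lens; pixels are square), "cx", "cy" (the principal point, pixels), "world_to_cam" (4x4, takes a point from world to camera coordinates); the wrist camera has in their place "hand_eye" (4x4, takes a point from camera to tool coordinates, whose origin is the TCP and whose axes are the flange's). Camera axes: x right, y up, looking along -z (the intrinsics and any distortion apply to the point x, -y, -z); pixel columns grow to the right and rows downward; lengths in m; the calibration is good to about 2 mm. A picture is of the moment at which its call begins: read the wrist's pose just before it.
- manip.sign_off(): hands the job in; it is judged then, once.
The state is a dict: "time_s": time; "joint_positions": joint angles; "joint_velocities": joint speeds; "effort": joint torques, N m; "tool_pos": TCP position; "ee_rot": TCP orientation; "wrist_force": force on the tool from outside, world axes, zero at the start; "wrist_torque": the same for the moment, N m; "finger_gap": finger opening in m; "grip_force": force on a finger pad.
Only numpy, scipy, OpenCV 4.12 (cv2) and the standard library are available. Lean on these libraries where they do the work, as an engineer would, in place of code of your own. Each camera call takes 0.05 s, during which the arm holds its last target. There are 200 camera calls.

## Working session

There is one attempt and no reset: what is moved stays moved. The work goes in short steps, Python scripts to look and compute and a shell command to move; the robot and the scene stay as the last step left them, time stands still between calls to the robot, and variables do not carry over. Pictures are saved under pics/ and viewed, at most 10 in all, crops included, and the job is handed in when it is done.

```bash
mkdir -p pics; cat > h.py <<'E'
import numpy as np, cv2
from cell import manip
from scipy.spatial.transform import Rotation as R
def snap(name,fn=None):
    s=manip.sense(); c=manip.read_camera(name)
    if fn: cv2.imwrite('pics/'+fn,c['pixels'][:,:,::-1])
    if 'hand_eye' in c:
        T=np.eye(4);T[:3,:3]=R.from_rotvec(s['ee_rot']).as_matrix();T[:3,3]=s['tool_pos'];c['c2w']=T@c['hand_eye']
    else: c['c2w']=np.linalg.inv(c['world_to_cam'])
    c['f']=240/np.tan(np.radians(c['fovy'])/2)
    return c
def ray(c,u,v):
    d=np.array([(u-c['cx'])/c['f'],-(v-c['cy'])/c['f'],-1]);return c['c2w'][:3,3],c['c2w'][:3,:3]@d
def onz(c,u,v,z):
    o,d=ray(c,u,v);return o+d*(z-o[2])/d[2]
def depth(c,u,v):
    o,d=ray(c,u,v);return o+d*c['z_map'][int(v),int(u)]
def proj(c,p):
    q=np.linalg.inv(c['c2w'])@np.r_[p,1];return c['cx']-c['f']*q[0]/q[2],c['cy']+c['f']*q[1]/q[2]
E
python3 - <<'E'
from h import *
print(manip.sense())
for n in('top','side'):
    c=snap(n,n+'1.png');print(n,c['fovy'],c['cx'],c['cy'],c['c2w'].round(3).tolist(),[k for k in c])
E
```

```text
{'time_s': 0.0, 'joint_positions': array([ 1.08630221,  0.31174316,  0.0139852 ,  1.51308141, -0.004392  ,
        1.3192079 , -0.02722756]), 'joint_velocities': array([ 0.0002042 ,  0.00029785, -0.00143991,  0.00088798,  0.00069206,
       -0.00155704,  0.00117016]), 'effort': array([-2.98367295e-04, -3.79911518e+01,  1.45555981e-01, -2.30592352e+01,
        1.20178994e-02,  1.36529154e-02,  1.01930564e-05]), 'tool_pos': array([ 0.23534796, -0.49627878,  0.23020164]), 'ee_rot': array([-3.06262284e+00, -6.89448631e-01,  9.88793135e-04]), 'wrist_force': array([-0.70077814, -0.01589385,  0.90697705]), 'wrist_torque': array([ 0.05586809, -0.06014802,  0.00927604]), 'grip_force': 0.0, 'finger_gap': 0.08558087746874064}
top 53.02743656781207 314.1731563246532 245.91368332885332 [[-0.022, 0.998, -0.054, 0.474], [-1.0, -0.023, -0.011, 0.121], [-0.012, 0.054, 0.998, 1.068], [0.0, 0.0, 0.0, 1.0]] ['pixels', 'z_map', 'fovy', 'cx', 'cy', 'world_to_cam', 'c2w', 'f']
side 50.21879634024382 311.9693080535024 242.58557448859204 [[0.279, 0.777, -0.565, -0.014], [-0.96, 0.229, -0.159, -0.015], [0.006, 0.586, 0.81, 0.812], [0.0, 0.0, 0.0, 1.0]] ['pixels', 'z_map', 'fovy', 'cx', 'cy', 'world_to_cam', 'c2w', 'f']
```

View pics/top1.png

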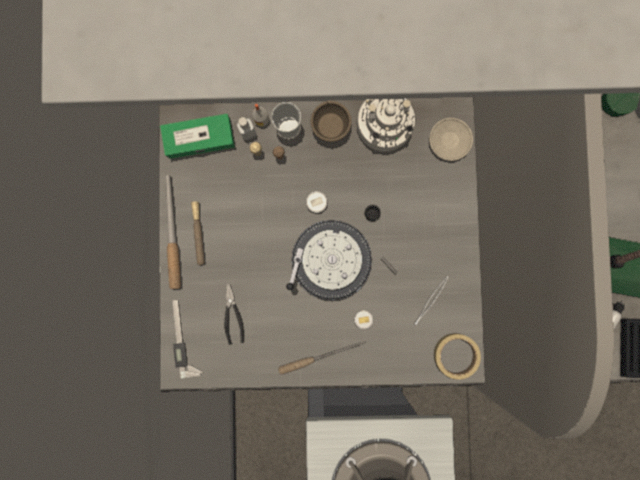

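View pics/side1.png

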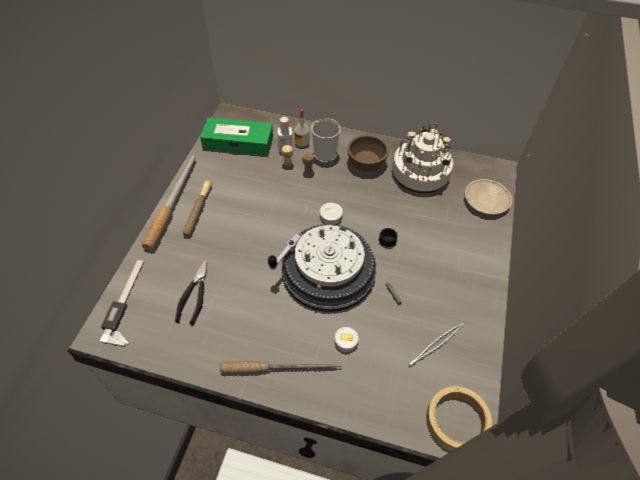

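The top view shows the block around (332,260), the clamp on its left with the knob at (291,287), and the bystanders clear of it. Next I measure it and enlarge.

```bash
python3 - <<'E'
from h import *
t=snap('top');s=snap('side')
print('spigot',depth(t,332,259),onz(t,332,259,.07), depth(s,330,251),onz(s,330,251,.07))
print('knob',depth(t,291,287),onz(t,291,287,.0825),onz(s,272,261,.0825))
print('pivot',onz(t,299,254,.063),onz(s,294,240,.063))
for n,(u,v) in dict(bigtin=(317,202),loupe=(372,213),graver=(389,266),smalltin=(364,320)).items(): print(n,onz(t,u,v,.015))
a=cv2.resize(t['pixels'][205:315,270:400],None,fx=6,fy=6,interpolation=3)[:600,:780]
cv2.imwrite('pics/crop1.png',a[:,:,::-1])
E
```

```text
spigot [0.50040501 0.09599671 0.07177578] [0.50045172 0.09595144 0.07      ] [0.49223768 0.09394347 0.07351877] [0.49464962 0.09446412 0.07      ]
knob [0.44483198 0.18130715 0.08330478] [0.44480796 0.18135613 0.0825    ] [0.43777962 0.18252347 0.0825    ]
pivot [0.51262872 0.16447338 0.063     ] [0.50448845 0.16437311 0.063     ]
bigtin [0.62814215 0.1245486  0.015     ]
loupe [0.60095257 0.00430727 0.015     ]
graver [ 0.48384265 -0.02942093  0.015     ]
smalltin [0.36795612 0.02830509 0.015     ]
```

View pics/crop1.png

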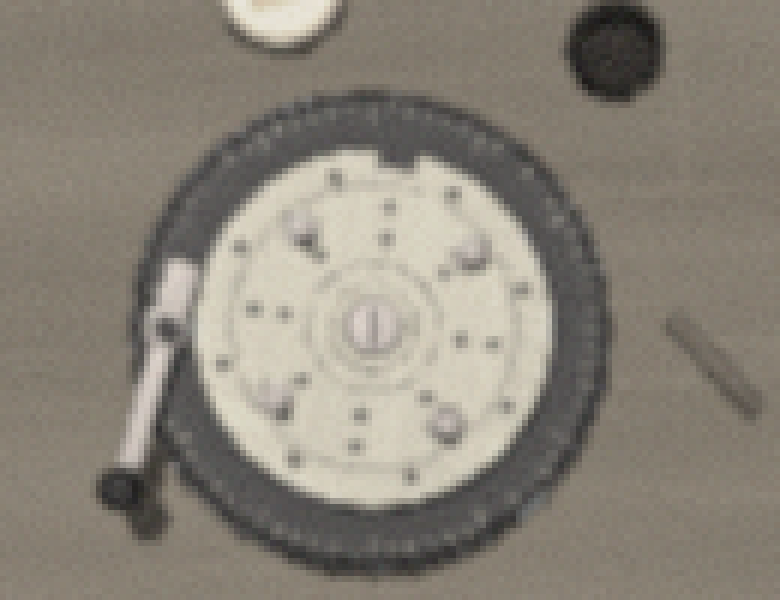

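The notch is at (400,160) in the crop, on the far (+x) side, almost half a turn from the pin. The studs are at (300,235), (475,250), (445,425) and (270,395), and the clamp is slightly open. First I rise over the divider.

```bash
J="python3 -m jog"
python3 -m jog '[{"travel":[0,0,-1],"roll":0},{"travel":[0,0,-1],"roll":0},{"travel":[0,0,-1],"roll":0}]' 1
python3 -m jog '[{"travel":[0,0,-1],"roll":0},{"travel":[0,0,-1],"roll":0},{"travel":[0,0,-1],"roll":0}]'
python3 -m jog '[{"travel":[0,0,-1],"roll":0},{"travel":[0,0,-1],"roll":0},{"travel":[0,0,-1],"roll":0},{"travel":[0,0,-1],"roll":0}]'
python3 -c "
from h import *;print(manip.sense()['joint_positions'])"
```

```text
time_s: 0.45
tool_pos: [0.2363, -0.4982, 0.3362]
ee_rot: [3.058, 0.688, 0.003]
wrist_force: [-0.1, 0.1, 1.3]
finger_gap: 0.0852
grip_force: 0.0
time_s: 0.7
tool_pos: [0.236, -0.4977, 0.437]
ee_rot: [3.057, 0.688, 0.003]
wrist_force: [-0.6, -0.6, 0.7]
finger_gap: 0.0853
grip_force: 0.0
time_s: 1.03
tool_pos: [0.2339, -0.4934, 0.5229]
ee_rot: [3.042, 0.684, 0.007]
wrist_force: [0.2, -0.2, -0.2]
finger_gap: 0.0855
grip_force: 0.0
[ 1.02779696e+00  3.60867987e-01  1.32372129e-01  7.26184294e-01
 -5.21201590e-02  2.03300884e+00 -8.56091413e-04]
```

```bash
python3 -m jog '[{"travel":[0,0,0.2],"roll":0},{"travel":[0.33,-0.28,0.2],"roll":0},{"travel":[0.66,-0.56,0.2],"roll":0},{"travel":[1,-0.85,0.2],"roll":0},{"travel":[1,-0.85,0.2],"roll":0}]'
python3 -c "
from h import *;print(manip.sense()['joint_positions'])"
```

```text
time_s: 1.45
tool_pos: [0.2917, -0.3656, 0.4969]
ee_rot: [3.052, 0.709, 0.009]
wrist_force: [0.2, 0.2, 0.9]
finger_gap: 0.0855
grip_force: 0.0
[ 0.82546167  0.15062705  0.04634243  1.06798268 -0.00897524  1.91298763
 -0.24606716]
```

```bash
python3 -m jog '[{"travel":[0.33,-0.28,0],"roll":0},{"travel":[0.66,-0.56,0],"roll":0},{"travel":[1,-0.85,0],"roll":0},{"travel":[1,-0.85,0],"roll":0}]'
python3 -m jog '[{"travel":[0.33,-0.28,0],"roll":0},{"travel":[0.66,-0.56,0],"roll":0},{"travel":[1,-0.85,0],"roll":0},{"travel":[1,-0.85,0],"roll":0}]'
python3 -m jog '[{"travel":[0.33,-0.28,0],"roll":0},{"travel":[0.66,-0.56,0],"roll":0},{"travel":[1,-0.85,0],"roll":0},{"travel":[1,-0.85,0],"roll":0}]'
python3 -c "
from h import *;print(manip.sense()['joint_positions'])"
```

```text
time_s: 1.78
tool_pos: [0.3448, -0.2455, 0.4954]
ee_rot: [3.051, 0.712, 0.007]
wrist_force: [0.5, -0.6, 0.0]
finger_gap: 0.0857
grip_force: 0.0
time_s: 2.12
tool_pos: [0.3974, -0.1259, 0.4934]
ee_rot: [3.051, 0.712, 0.004]
wrist_force: [0.4, 0.2, -0.3]
finger_gap: 0.0853
grip_force: 0.0
time_s: 2.45
tool_pos: [0.4503, -0.0068, 0.4913]
ee_rot: [3.051, 0.711, 0.0]
wrist_force: [-0.7, -0.3, -1.6]
finger_gap: 0.0852
grip_force: 0.0
[ 0.27025674  0.13152382 -0.36373357  1.11227201  0.0582499   1.90452289
 -1.18460416]
```

```bash
python3 -m jog '[{"travel":[0.3,-0.23,0.3],"roll":0},{"travel":[0.6,-0.46,0.6],"roll":0},{"travel":[0.9,-0.7,0.9],"roll":0},{"travel":[0.9,-0.7,1],"roll":0}]'
python3 -m jog '[{"travel":[0,0,0.35],"roll":0},{"travel":[0,0,0.7],"roll":0},{"travel":[0,0,1],"roll":0},{"travel":[0,0,1],"roll":0},{"travel":[0,0,1],"roll":0}]'
python3 - <<'E'
from h import *
c=snap('wrist','w1.png');np.save('w1.npy',c,allow_pickle=True);print(c['c2w'][:3,3],proj(c,np.array([.5,.096,.07])))
t=snap('side','s2.png')
E
```

```text
time_s: 2.78
tool_pos: [0.501, 0.0896, 0.3889]
ee_rot: [3.051, 0.697, -0.002]
wrist_force: [-0.3, 0.1, 0.3]
finger_gap: 0.0854
grip_force: 0.0
time_s: 3.2
tool_pos: [0.5005, 0.0833, 0.2906]
ee_rot: [3.05, 0.687, -0.005]
wrist_force: [0.3, 0.8, 0.0]
finger_gap: 0.085
grip_force: 0.0
[0.56131316 0.11411818 0.43409706] (np.float64(300.9089895327706), np.float64(201.44014584218445))
```

View pics/w1.png

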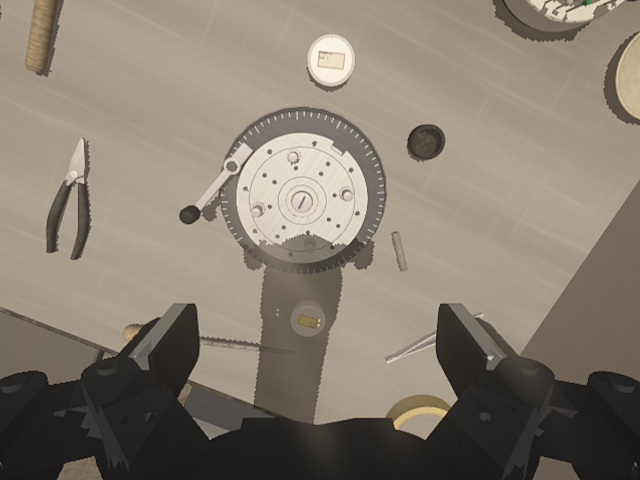

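The wrist view shows the spigot at (302,201), the notch at (340,147), stud tops at (294,155), (347,193), (259,209) and (310,240), the pivot at (233,166) and the knob at (190,214). Now I convert these, using the depth map and the top view for heights.

```bash
python3 - <<'E'
from h import *
c=np.load('w1.npy',allow_pickle=True).item()
C=onz(c,302,201,.07)
for n,u,v,z in [('spig',302,201,.07),('notch',340,147,.0615),('st',294,155,.0815),('st',347,193,.0815),('st',259,209,.0815),('st',310,240,.0815),('piv',233,166,.063),('knob',190,214,.0825)]:
    p=onz(c,u,v,z);d=p-C;print(n,p.round(4),'depthz',depth(c,u,v)[2].round(4),'r',np.hypot(*d[:2]).round(4),'ang',np.degrees(np.arctan2(d[1],d[0])).round(1))
# block top disc centre from rim: dark ring fit via depth-independent contour of block
P=onz(c,233,166,.063);K=onz(c,190,214,.0825);d=K-P;print('handle',np.hypot(*d[:2]),np.degrees(np.arctan2(d[1],d[0])))
s=manip.sense();M=R.from_rotvec(s['ee_rot']).as_matrix();print('tool y ang',np.degrees(np.arctan2(M[1,1],M[0,1])),'shift to C xy tool(mm)',(M.T@(C-s['tool_pos']))*1e3,s['tool_pos'],s['joint_positions'])
E
```

```text
spig [0.5008 0.0953 0.07  ] depthz 0.072 r 0.0 ang 0.0
notch [0.5594 0.0843 0.0615] depthz 0.0421 r 0.0596 ang -10.6
st [0.5363 0.119  0.0815] depthz 0.084 r 0.0427 ang 33.7
st [0.5263 0.0626 0.0815] depthz 0.0826 r 0.0415 ang -52.0
st [0.4797 0.1278 0.0815] depthz 0.0796 r 0.0388 ang 123.0
st [0.4729 0.074  0.0815] depthz 0.0673 r 0.035 ang -142.7
piv [0.5022 0.1657 0.063 ] depthz 0.0659 r 0.0705 ang 88.9
knob [0.4495 0.1818 0.0825] depthz 0.0845 r 0.1007 ang 120.7
handle 0.0550925996973105 162.99905096836255
tool y ang -64.6339711336539 shift to C xy tool(mm) [  1.66057175 -14.32148183 224.50776857] [0.50331575 0.08451021 0.29469921] [ 0.13812461  0.22479908 -0.43116139  1.48958701  0.10924531  1.44245741
 -1.42497862]
```

```bash
python3 -m jog '[{"travel":[0.02,-0.07,0.2],"roll":0.23},{"travel":[0.02,-0.14,0.4],"roll":0.46},{"travel":[0.02,-0.14,0.6],"roll":0.7},{"travel":[0.02,-0.14,0.8],"roll":1},{"travel":[0.02,-0.14,0.9],"roll":1},{"travel":[0.02,-0.14,0.9],"roll":1},{"travel":[0.02,-0.14,0.9],"roll":1}]'
python3 - <<'E'
from h import *
c=snap('wrist','w2.png');s=manip.sense()
M=R.from_rotvec(s['ee_rot']).as_matrix();C=np.array([.5008,.0953,.07]);print(np.degrees(np.arctan2(M[1,1],M[0,1])),'shift',M.T@(C-s['tool_pos'])*1e3,s['tool_pos'],s['joint_positions'])
print(proj(c,C),proj(c,C+[0,0,.0]))
g=cv2.cvtColor(c['pixels'],cv2.COLOR_RGB2GRAY)
E
```

```text
time_s: 3.88
tool_pos: [0.5002, 0.0972, 0.2047]
ee_rot: [3.127, -0.125, 0.016]
wrist_force: [-0.6, 0.3, 0.5]
finger_gap: 0.0851
grip_force: 0.0
-94.56811073394873 shift [ -1.16168106   0.39743344 135.06890412] [0.50050078 0.09729305 0.20505945] [ 0.06269154  0.2626206  -0.36783212  1.65960802  0.11525455  1.23133137
 -1.9818666 ]
(np.float64(317.45004007552546), np.float64(231.18858952282798)) (np.float64(317.45004007552546), np.float64(231.18858952282798))
```

View pics/w2.png

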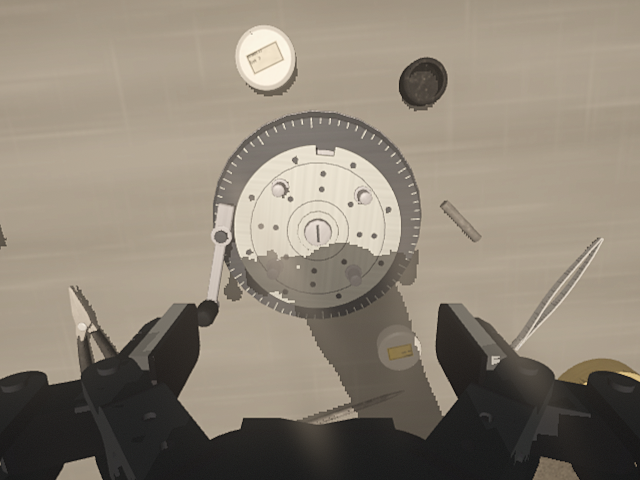

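The wrist view puts the spigot at (317,232), within a pixel of the prediction. The clamp handle and the studs are clear of the fingers. I now go down beside the studs.

```bash
python3 -m jog '[{"travel":[-0.01,0,0.3],"roll":0},{"travel":[-0.01,0,0.6],"roll":0},{"travel":[-0.01,0,0.9],"roll":0},{"travel":[-0.01,0,1],"roll":0},{"travel":[-0.01,0,1],"roll":0}]'
python3 -m jog '[{"travel":[0,0,0.15],"roll":0},{"travel":[0,0,0.3],"roll":0},{"travel":[0,0,0.45],"roll":0},{"travel":[0,0,0.45],"roll":0},{"travel":[0,0,0.45],"roll":0}]'
python3 - <<'E'
from h import *
c=snap('wrist','w3.png');s=manip.sense()
M=R.from_rotvec(s['ee_rot']).as_matrix();C=np.array([.5008,.0953,.07]);print(np.degrees(np.arctan2(M[1,1],M[0,1])),'shift',M.T@(C-s['tool_pos'])*1e3,s['tool_pos'],s['joint_positions'])
t=snap('side');a=cv2.resize(t['pixels'][180:330,230:430],None,fx=4,fy=4,interpolation=3)
cv2.imwrite('pics/s3.png',a[:,:,::-1])
E
```

```text
time_s: 4.35
tool_pos: [0.4974, 0.0951, 0.1015]
ee_rot: [3.125, -0.126, 0.006]
wrist_force: [-0.1, 0.3, 0.4]
finger_gap: 0.0854
grip_force: 0.0
time_s: 4.77
tool_pos: [0.5001, 0.0953, 0.0594]
ee_rot: [3.126, -0.126, 0.015]
wrist_force: [-0.3, -0.3, 0.9]
finger_gap: 0.0858
grip_force: 0.0
-94.62554980073574 shift [  0.36629476   0.22051175 -10.20513293] [0.50055778 0.09541968 0.05978949] [ 0.03517736  0.41707787 -0.34075282  1.84630546  0.19266277  0.90232046
 -2.04918039]
```

View pics/w3.png

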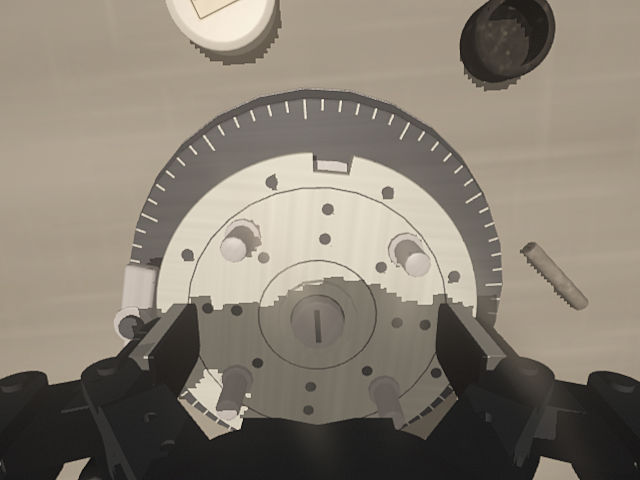

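The fingers straddle the boss between the studs: notch at (332,163), studs at (238,240) and (413,257). I narrow the opening for fuller contact with the studs, then turn CCW.

```bash
python3 -m jog '[{"travel":[0,0,0],"roll":0},{"travel":[0,0,0],"roll":0},{"travel":[0,0,0],"roll":0},{"travel":[0,0,0],"roll":-0.2},{"travel":[0,0,0],"roll":-0.4},{"travel":[0,0,0],"roll":-0.6},{"travel":[0,0,0],"roll":-0.7},{"travel":[0,0,0],"roll":-0.8},{"travel":[0,0,0],"roll":-0.9},{"travel":[0,0,0],"roll":-1},{"travel":[0,0,0],"roll":-1},{"travel":[0,0,0],"roll":-1}]' 0.8
python3 -m jog '[{"travel":[0,0,0],"roll":-0.15},{"travel":[0,0,0],"roll":-0.3},{"travel":[0,0,0],"roll":-0.45},{"travel":[0,0,0],"roll":-0.6},{"travel":[0,0,0],"roll":-0.75},{"travel":[0,0,0],"roll":-0.9},{"travel":[0,0,0],"roll":-1},{"travel":[0,0,0],"roll":-1}]'
python3 - <<'E'
from h import *
c=snap('wrist','w4.png');s=manip.sense()
M=R.from_rotvec(s['ee_rot']).as_matrix();C=np.array([.5008,.0953,.07]);print(np.degrees(np.arctan2(M[1,1],M[0,1])),'shift',M.T@(C-s['tool_pos'])*1e3,s['tool_pos'],s['joint_positions'],s['wrist_torque'])
E
```

```text
time_s: 5.87
tool_pos: [0.4989, 0.095, 0.0579]
ee_rot: [3.051, 0.685, 0.006]
wrist_force: [1.1, 0.4, -0.1]
finger_gap: 0.0684
grip_force: 0.3
time_s: 6.53
tool_pos: [0.499, 0.095, 0.0578]
ee_rot: [2.769, 1.452, 0.0]
wrist_force: [0.9, 1.2, -0.1]
finger_gap: 0.0682
grip_force: 0.5
-34.74203719807206 shift [  1.25958337   1.49137379 -12.20218323] [0.49894375 0.09495337 0.05778778] [ 0.21200603  0.45997364 -0.57437926  1.84292134  0.32498821  0.92770928
 -1.11858297] [ 0.09481703 -0.18442    -0.00965587]
```

View pics/w4.png

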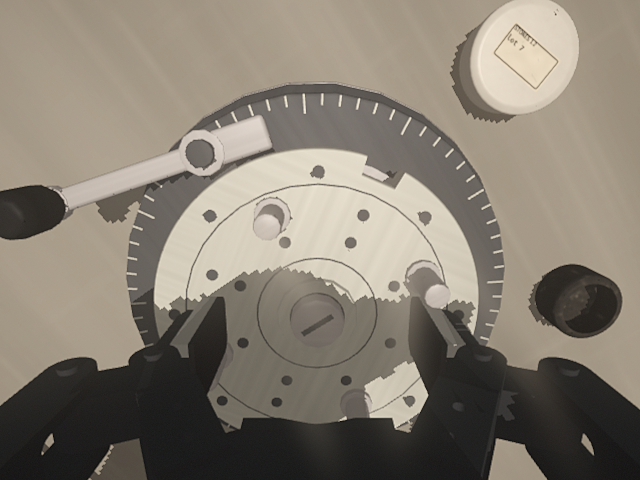

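The notch is at (383,175) and the right finger is against the stud at (435,293), so contact is good. I keep turning.

```bash
python3 -m jog '[{"travel":[0.01,0.01,0],"roll":-0.15},{"travel":[0.01,0.01,0],"roll":-0.3},{"travel":[0.01,0.01,0],"roll":-0.45},{"travel":[0.01,0.01,0],"roll":-0.6},{"travel":[0.01,0.01,0],"roll":-0.75},{"travel":[0.01,0.01,0],"roll":-0.9},{"travel":[0.01,0.01,0],"roll":-1}]'
python3 -m jog '[{"travel":[0,0,0],"roll":-0.15},{"travel":[0,0,0],"roll":-0.3},{"travel":[0,0,0],"roll":-0.45},{"travel":[0,0,0],"roll":-0.6},{"travel":[0,0,0],"roll":-0.75},{"travel":[0,0,0],"roll":-0.9},{"travel":[0,0,0],"roll":-1}]'
python3 -m jog '[{"travel":[0,0,0],"roll":-0.15},{"travel":[0,0,0],"roll":-0.3},{"travel":[0,0,0],"roll":-0.45},{"travel":[0,0,0],"roll":-0.6},{"travel":[0,0,0],"roll":-0.75},{"travel":[0,0,0],"roll":-0.9},{"travel":[0,0,0],"roll":-1}]'
python3 -m jog '[{"travel":[0,0,0],"roll":-0.15},{"travel":[0,0,0],"roll":-0.3},{"travel":[0,0,0],"roll":-0.45},{"travel":[0,0,0],"roll":-0.6},{"travel":[0,0,0],"roll":-0.75},{"travel":[0,0,0],"roll":-0.9},{"travel":[0,0,0],"roll":-1},{"travel":[0,0,0],"roll":-1}]'
python3 - <<'E'
from h import *
c=snap('wrist','w5.png');np.save('w5.npy',c,allow_pickle=True);s=manip.sense()
M=R.from_rotvec(s['ee_rot']).as_matrix();C=np.array([.5008,.0953,.07]);print(np.degrees(np.arctan2(M[1,1],M[0,1])),'shift',M.T@(C-s['tool_pos'])*1e3,s['tool_pos'],s['joint_positions'],s['wrist_torque'])
E
```

```text
time_s: 7.17
tool_pos: [0.4995, 0.0952, 0.0575]
ee_rot: [2.298, 2.122, -0.008]
wrist_force: [0.1, 0.7, -0.9]
finger_gap: 0.0684
grip_force: 1.1
time_s: 7.75
tool_pos: [0.4995, 0.0954, 0.0574]
ee_rot: [1.671, 2.646, -0.013]
wrist_force: [-0.0, 0.7, -1.0]
finger_gap: 0.0683
grip_force: 1.1
time_s: 8.33
tool_pos: [0.4993, 0.0955, 0.0574]
ee_rot: [0.93, 2.991, -0.017]
wrist_force: [-0.5, 0.3, 0.2]
finger_gap: 0.0685
grip_force: 1.2
time_s: 9.0
tool_pos: [0.4993, 0.095, 0.0572]
ee_rot: [0.128, 3.134, -0.021]
wrist_force: [0.1, 0.7, 0.9]
finger_gap: 0.0687
grip_force: 0.2
85.23089605555049 shift [ -1.44395803   0.32753931 -12.74421734] [0.49939787 0.09491435 0.05725274] [ 0.52636067  0.64647637 -1.06009281  1.82977053  0.6620059   1.06626706
  0.6940625 ] [ 0.06039807  0.10376995 -0.04423973]
```

View pics/w5.png

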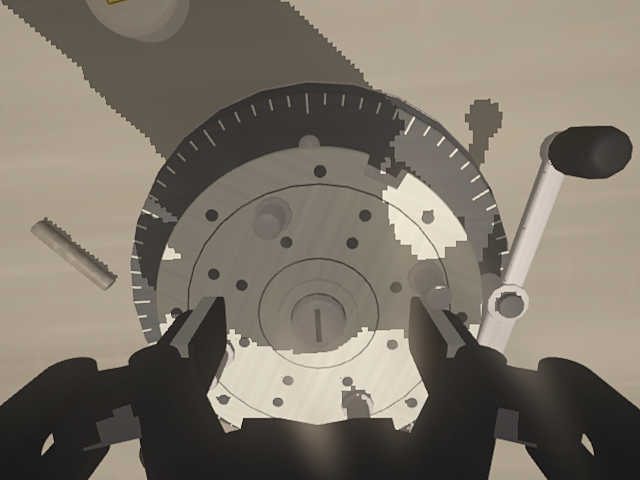

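The pin shows at (310,142) and the notch at (385,170). I compute the remaining turn.

```bash
python3 - <<'E'
from h import *
c=np.load('w5.npy',allow_pickle=True).item()
C=onz(c,318,319,.07);print(C)
def a(n,u,v,z):
    p=onz(c,u,v,z);d=p-C;print(n,p.round(4),'r',np.hypot(*d[:2]).round(4),'ang',np.degrees(np.arctan2(d[1],d[0])).round(2))
a('pin',310,140,.0475);a('pivot',511,303,.063);a('knob',610,152,.0825)
a('notch L',366,166,.0615);a('notch R',404,181,.0615);a('notch bottom L',366,171,.0615);a('R inner',395,188,.0615)
a('st',268,225,.0815);a('st',438,298,.0815)
E
```

```text
[0.49768165 0.09550393 0.07      ]
pin [0.4355 0.0974 0.0475] r 0.0623 ang 178.3
pivot [0.5001 0.1676 0.063 ] r 0.0721 ang 88.09
knob [0.4451 0.1843 0.0825] r 0.1032 ang 120.62
notch L [0.4454 0.1163 0.0615] r 0.0563 ang 158.3
notch R [0.4516 0.1292 0.0615] r 0.0571 ang 143.81
notch bottom L [0.4471 0.1162 0.0615] r 0.0547 ang 157.72
R inner [0.4538 0.126  0.0615] r 0.0535 ang 145.18
st [0.459  0.0833 0.0815] r 0.0406 ang -162.54
st [0.4874 0.1354 0.0815] r 0.0412 ang 104.42
```

```bash
python3 - <<'E'
import cv2
a=cv2.imread('pics/w5.png')[120:270,240:440];cv2.imwrite('pics/w5c.png',cv2.convertScaleAbs(cv2.resize(a,None,fx=4,fy=4,interpolation=2),alpha=1.5))
E
```

```text
(no output)
```

View pics/w5c.png

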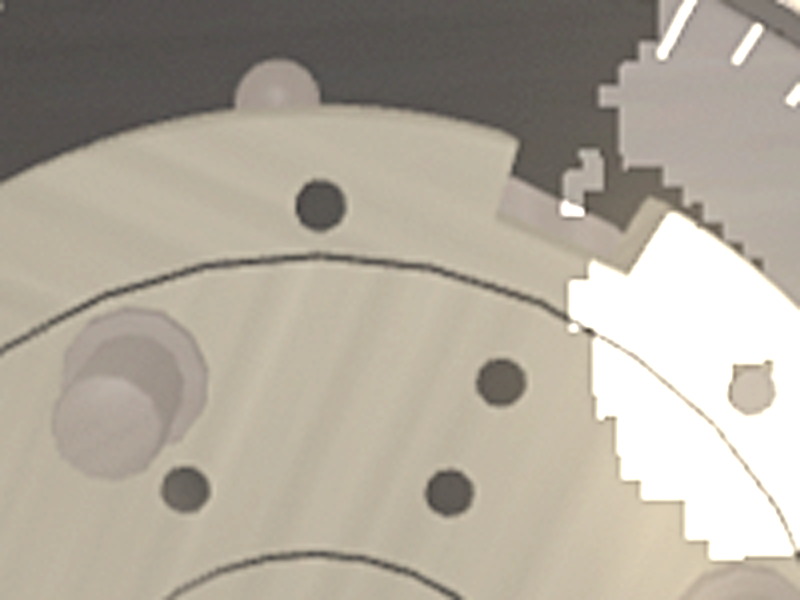

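Pin at 178.3° and notch centre at 151.0° leave about 27° to turn. I turn that far, back off a few degrees and press gently, watching height and force.

```bash
python3 -m jog '[{"travel":[-0.01,0,0],"roll":-0.1},{"travel":[-0.01,0,0],"roll":-0.25},{"travel":[-0.01,0,0],"roll":-0.4},{"travel":[-0.01,0,0],"roll":-0.55},{"travel":[-0.01,0,0],"roll":-0.7},{"travel":[-0.01,0,0],"roll":-0.8},{"travel":[-0.01,0,0],"roll":-0.87},{"travel":[-0.01,0,0],"roll":-0.9},{"travel":[-0.01,0,0],"roll":-0.9},{"travel":[-0.01,0,0],"roll":-0.9},{"travel":[-0.01,0,0],"roll":-0.75},{"travel":[-0.01,0,0],"roll":-0.75}]'
python3 - <<'E'
from h import *
c=snap('wrist','w6.png');np.save('w6.npy',c,allow_pickle=True);s=manip.sense()
M=R.from_rotvec(s['ee_rot']).as_matrix();C=np.array([.5008,.0953,.07]);print(np.degrees(np.arctan2(M[1,1],M[0,1])),'shift',M.T@(C-s['tool_pos'])*1e3,s['joint_positions'])
a=c['pixels'][100:250,280:480];cv2.imwrite('pics/w6c.png',cv2.convertScaleAbs(cv2.resize(a,None,fx=4,fy=4,interpolation=2),alpha=1.5)[:,:,::-1])
E
```

```text
time_s: 10.05
tool_pos: [0.5021, 0.0947, 0.0579]
ee_rot: [-0.483, 3.098, -0.024]
wrist_force: [-0.1, -0.1, 0.7]
finger_gap: 0.0684
grip_force: 0.0
107.86976195139519 shift [  0.99841026   0.80650717 -12.07497891] [ 0.56689194  0.69806413 -1.14237217  1.82450671  0.7319836   1.10803091
  1.03594581]
```

View pics/w6c.png

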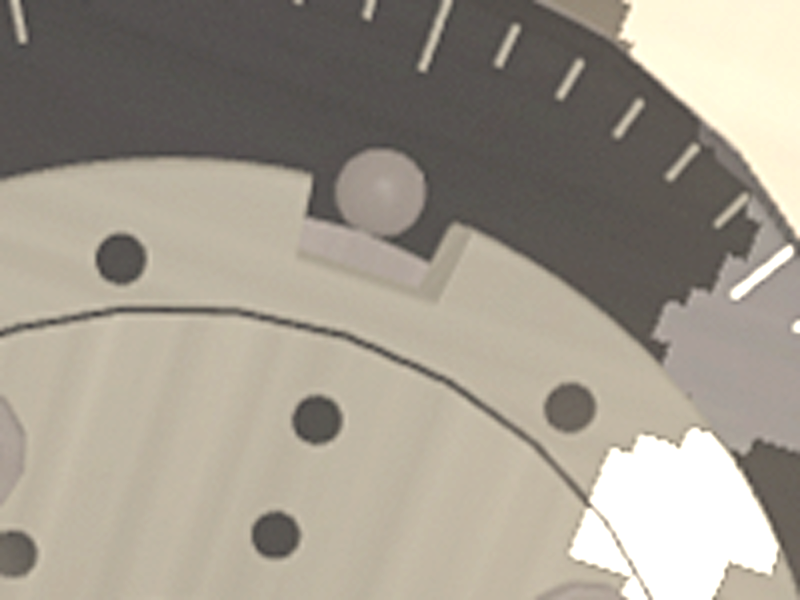

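The pin's dome at full-image (375,147) stands inside the notch, whose corners are at (357,143), (354,164), (389,175) and (394,156). Quick check of the residual.

```bash
python3 - <<'E'
from h import *
c=np.load('w6.npy',allow_pickle=True).item()
C=np.array([.5008,.0953])
for C in (np.array([.5008,.0953]),np.array([.4985,.0955])):
  A=lambda u,v,z:(lambda d:np.degrees(np.arctan2(d[1],d[0]))%360)(onz(c,u,v,z)[:2]-C)
  print('pin',A(375.2,147.5,.048),'notch',[A(u,v,.0615).round(1) for u,v in((357.5,143),(354.5,163.7),(389.5,175),(394.5,156.2))],
  np.mean([A(u,v,.0615) for u,v in((357.5,143),(354.5,163.7),(389.5,175),(394.5,156.2))]))
E
```

```text
pin 179.0201731830325 notch [np.float64(186.3), np.float64(185.7), np.float64(172.7), np.float64(174.0)] 179.66479728103542
pin 179.17068108290078 notch [np.float64(186.7), np.float64(186.2), np.float64(172.6), np.float64(173.9)] 179.84867496155672
```

Aligned within 1°, so I press.

```bash
python3 -m jog '[{"travel":[0.01,0,0.02],"roll":0},{"travel":[0.01,0,0.04],"roll":0},{"travel":[0.01,0,0.06],"roll":0},{"travel":[0.01,0,0.08],"roll":0},{"travel":[0.01,0,0.08],"roll":0}]'
python3 -m jog '[{"travel":[0,0,0.02],"roll":0},{"travel":[0,0,0.04],"roll":0},{"travel":[0,0,0.04],"roll":0},{"travel":[0,0,0.04],"roll":0}]'
python3 -m jog '[{"travel":[0,0,0.02],"roll":0},{"travel":[0,0,0.04],"roll":0},{"travel":[0,0,0.04],"roll":0},{"travel":[0,0,0.04],"roll":0}]'
```

```text
time_s: 10.52
tool_pos: [0.5007, 0.0945, 0.0496]
ee_rot: [-0.487, 3.098, -0.023]
wrist_force: [0.9, 0.0, 1.8]
finger_gap: 0.0681
grip_force: 0.8
time_s: 10.85
tool_pos: [0.5004, 0.0946, 0.0455]
ee_rot: [-0.487, 3.099, -0.022]
wrist_force: [1.2, -0.5, 0.9]
finger_gap: 0.0683
grip_force: 1.0
time_s: 11.18
tool_pos: [0.5014, 0.095, 0.0451]
ee_rot: [-0.486, 3.097, -0.025]
wrist_force: [-4.3, -5.5, 23.8]
finger_gap: 0.068
grip_force: 12.6
```

```bash
python3 - <<'E'
from h import *
for n in ('w6','now'):
    c=np.load('w6.npy',allow_pickle=True).item() if n=='w6' else snap('wrist','w7.png')
    print(n,[depth(c,u,v)[2].round(4) for u,v in((300,210),(320,190),(350,200),(340,220))],'block',[depth(c,u,v)[2].round(4) for u,v in((300,120),(340,120))])
    c0=c
np.save('w7.npy',c,allow_pickle=True);s=manip.sense();print(s['tool_pos'],s['wrist_force'])
E
```

```text
w6 [np.float64(0.0614), np.float64(0.0635), np.float64(0.0634), np.float64(0.0634)] block [np.float64(0.0405), np.float64(0.0415)]
now [np.float64(0.0536), np.float64(0.0535), np.float64(0.0537), np.float64(0.0533)] block [np.float64(0.0419), np.float64(0.0406)]
[0.5014219  0.09500461 0.04508272] [-4.1156842  -4.51992191 24.16285725]
```

The plate top is now about 12 mm above the block top, against 22 mm before, so it is seated. One firmer press, then I rise, shut the fingers and unwind the wrist.

```bash
python3 -m jog '[{"travel":[0,0,0.02],"roll":0},{"travel":[0,0,0.02],"roll":0},{"travel":[0,0,0.02],"roll":0},{"travel":[0,0,-0.03],"roll":0},{"travel":[0,0,-0.1],"roll":0},{"travel":[0,0,-0.4],"roll":0},{"travel":[0,0,-0.7],"roll":0},{"travel":[0,0,-1],"roll":0},{"travel":[0,0,-1],"roll":0}]'
python3 -m jog '[{"travel":[0,0,0],"roll":0.2},{"travel":[0,0,0],"roll":0.4},{"travel":[0,0,0],"roll":0.6},{"travel":[0,0,0],"roll":0.8},{"travel":[0,0,0],"roll":1},{"travel":[0,0,0],"roll":1},{"travel":[0,0,0],"roll":1},{"travel":[0,0,0],"roll":1}]' 0
python3 - <<'E'
from h import *
c=snap('wrist','w8.png');s=manip.sense();M=R.from_rotvec(s['ee_rot']).as_matrix()
print(s['tool_pos'],s['joint_positions'],s['finger_gap'],np.degrees(np.arctan2(M[1,1],M[0,1])))
P=np.array([.501,.167])
for a in (196,180,165,150,135,120,108):
    w=np.r_[P+.057*np.array([np.cos(np.radians(a)),np.sin(np.radians(a))]),.067];print(a,w.round(3),(M.T@(w-s['tool_pos'])*10).round(3))
# knob: dark blob above z .075
g=c['pixels'].max(2);vv,uu=np.mgrid[:480,:640]
o=c['c2w'][:3,3];d=np.stack([(uu-c['cx'])/c['f'],-(vv-c['cy'])/c['f'],-np.ones_like(uu)],-1)@c['c2w'][:3,:3].T
X=o+d*c['z_map'][...,None]
m=(X[...,2]>.072)&(X[...,2]<.095)&(np.hypot(X[...,0]-P[0],X[...,1]-P[1])<.08)&(np.hypot(X[...,0]-.5,X[...,1]-.0954)>.08)
print('knob',m.sum(),X[m].mean(0) if m.any() else None)
m=np.hypot(X[...,0]-.5,X[...,1]-.0954);q=(m>.02)&(m<.058);print('plate z',np.median(X[...,2][q]),'block',np.median(X[...,2][(m>.067)&(m<.079)&(X[...,2]<.05)]))
E
```

```text
time_s: 11.98
tool_pos: [0.5018, 0.0983, 0.1464]
ee_rot: [-0.487, 3.091, -0.02]
wrist_force: [0.3, 1.2, 0.4]
finger_gap: 0.0684
grip_force: 0.0
time_s: 12.65
tool_pos: [0.4989, 0.0958, 0.141]
ee_rot: [0.327, 3.118, -0.021]
wrist_force: [-0.2, -0.1, 0.4]
finger_gap: -0.0005
grip_force: 0.0
[0.4990271  0.09584096 0.14109368] [ 0.55812795  0.51558801 -1.08593246  1.73645026  0.50370845  1.19582676
  0.69311005] 0.00038647477760189324 77.98576780610755
196 [0.446 0.151 0.067] [0.638 0.441 0.731]
180 [0.444 0.167 0.067] [0.692 0.59  0.728]
165 [0.446 0.182 0.067] [0.704 0.739 0.726]
150 [0.452 0.196 0.067] [0.677 0.885 0.725]
135 [0.461 0.207 0.067] [0.613 1.019 0.724]
120 [0.473 0.216 0.067] [0.516 1.132 0.723]
108 [0.483 0.221 0.067] [0.42  1.203 0.723]
knob 966 [0.44544555 0.18202822 0.08186024]
plate z 0.21059494040834614 block 0.04148728127049643
```

```bash
python3 -m jog '[{"travel":[0.32,0.2,0],"roll":0},{"travel":[0.63,0.41,0],"roll":0},{"travel":[0.63,0.41,0],"roll":0},{"travel":[0.63,0.41,0.2],"roll":0},{"travel":[0.63,0.41,0.45],"roll":0},{"travel":[0.63,0.41,0.65],"roll":0},{"travel":[0.63,0.41,0.72],"roll":0},{"travel":[0.63,0.41,0.72],"roll":0},{"travel":[0.63,0.41,0.72],"roll":0}]'
python3 - <<'E'
from h import *
s=manip.sense();M=R.from_rotvec(s['ee_rot']).as_matrix();print(s['tool_pos'],s['joint_positions'],s['wrist_force'])
P=np.array([.501,.167])
for a in range(195,95,-10):
    w=np.r_[P+.057*np.array([np.cos(np.radians(a)),np.sin(np.radians(a))]),.067];print(a,w.round(3),(M.T@(w-s['tool_pos'])*10).round(3))
E
```

```text
time_s: 13.45
tool_pos: [0.4471, 0.1486, 0.0688]
ee_rot: [0.33, 3.117, -0.019]
wrist_force: [-0.6, -0.2, -0.0]
finger_gap: 0.0001
grip_force: 0.0
[0.44706235 0.14860748 0.06883444] [ 0.42725591  0.53445818 -1.0431016   1.91564473  0.56203156  1.01522735
  0.4904252 ] [-0.59686458 -0.16563044 -0.03582994]
195 [0.446 0.152 0.067] [0.019 0.033 0.018]
185 [0.444 0.162 0.067] [0.056 0.126 0.016]
175 [0.444 0.172 0.067] [0.077 0.223 0.015]
165 [0.446 0.182 0.067] [0.08  0.322 0.014]
155 [0.449 0.191 0.067] [0.067 0.42  0.013]
145 [0.454 0.2   0.067] [0.036 0.515 0.012]
135 [0.461 0.207 0.067] [-0.01   0.603  0.012]
125 [0.468 0.214 0.067] [-0.071  0.681  0.011]
115 [0.477 0.219 0.067] [-0.145  0.748  0.011]
105 [0.486 0.222 0.067] [-0.229  0.8    0.011]
```

```bash
python3 -m jog '[{"travel":[0.05,0.12,0.01],"roll":0},{"travel":[0.07,0.17,0.01],"roll":0},{"travel":[0.08,0.22,0.01],"roll":0},{"travel":[0.08,0.27,0.01],"roll":0},{"travel":[0.08,0.32,0.01],"roll":0},{"travel":[0.08,0.37,0.01],"roll":0},{"travel":[0.07,0.42,0.01],"roll":0},{"travel":[0.05,0.47,0.01],"roll":0},{"travel":[0.04,0.51,0.01],"roll":0},{"travel":[0.01,0.56,0.01],"roll":0},{"travel":[-0.01,0.6,0.01],"roll":0},{"travel":[-0.01,0.6,0.01],"roll":0}]'
python3 - <<'E'
from h import *
c=snap('wrist','w9.png');s=manip.sense();M=R.from_rotvec(s['ee_rot']).as_matrix();print(s['tool_pos'],s['wrist_force'])
t=snap('top','t9.png')
P=np.array([.501,.167])
for a in range(135,85,-10):
    w=np.r_[P+.057*np.array([np.cos(np.radians(a)),np.sin(np.radians(a))]),.067];print(a,w.round(3),(M.T@(w-s['tool_pos'])*10).round(3))
E
```

```text
time_s: 14.45
tool_pos: [0.4602, 0.2087, 0.0667]
ee_rot: [0.329, 3.118, -0.016]
wrist_force: [-0.5, -0.5, 0.4]
finger_gap: -0.0004
grip_force: 0.2
[0.46018837 0.2083996  0.06677039] [ 0.29783275 -0.27988751  0.28971727]
135 [0.461 0.207 0.067] [-0.007 -0.01  -0.002]
125 [0.468 0.214 0.067] [-0.068  0.069 -0.002]
115 [0.477 0.219 0.067] [-0.142  0.135 -0.002]
105 [0.486 0.222 0.067] [-0.226  0.188 -0.002]
95 [0.496 0.224 0.067] [-0.318  0.225 -0.002]
```

```bash
python3 -m jog '[{"travel":[-0.03,0.03,0],"roll":0},{"travel":[-0.07,0.07,0],"roll":0},{"travel":[-0.1,0.1,0],"roll":0},{"travel":[-0.14,0.14,0],"roll":0},{"travel":[-0.18,0.16,0],"roll":0},{"travel":[-0.2,0.18,0],"roll":0},{"travel":[-0.2,0.18,0],"roll":0}]'
python3 -m jog '[{"travel":[-0.02,0.01,0],"roll":0},{"travel":[-0.04,0.02,0],"roll":0},{"travel":[-0.04,0.02,0],"roll":0}]'
python3 -m jog '[{"travel":[-0.02,0.01,0],"roll":0},{"travel":[-0.04,0.02,0],"roll":0},{"travel":[-0.04,0.02,0],"roll":0}]'
```

```text
time_s: 15.13
tool_pos: [0.4834, 0.2179, 0.0661]
ee_rot: [0.334, 3.118, -0.027]
wrist_force: [-3.3, -5.8, 2.2]
finger_gap: -0.0003
grip_force: 2.6
time_s: 15.38
tool_pos: [0.484, 0.218, 0.0658]
ee_rot: [-0.333, -3.123, 0.034]
wrist_force: [-10.6, -7.7, 8.2]
finger_gap: 0.0
grip_force: 6.1
time_s: 15.63
tool_pos: [0.4843, 0.2183, 0.0654]
ee_rot: [-0.33, -3.116, 0.041]
wrist_force: [-15.7, -10.3, 12.2]
finger_gap: -0.0003
grip_force: 9.5
```

The pusher is against a firm stop where I expected it. I back off, rise and check.

```bash
python3 -m jog '[{"travel":[0.1,-0.05,0],"roll":0},{"travel":[0.25,-0.05,0],"roll":0},{"travel":[0.25,-0.05,-0.3],"roll":0},{"travel":[0.25,-0.05,-0.6],"roll":0},{"travel":[0.25,-0.05,-1],"roll":0},{"travel":[0.25,-0.05,-1],"roll":0},{"travel":[0.25,-0.05,-1],"roll":0}]'
python3 -m jog '[{"travel":[0.4,-0.4,-0.2],"roll":0},{"travel":[0.7,-0.7,-0.4],"roll":0},{"travel":[0.7,-0.7,-0.4],"roll":0},{"travel":[0.7,-0.7,-0.4],"roll":0}]'
python3 - <<'E'
from h import *
P=np.array([.501,.167])
for n in('wrist','top'):
    c=snap(n,n+'10.png');vv,uu=np.mgrid[:480,:640]
    o=c['c2w'][:3,3];d=np.stack([(uu-c['cx'])/c['f'],-(vv-c['cy'])/c['f'],-np.ones_like(uu)],-1)@c['c2w'][:3,:3].T
    X=o+d*c['z_map'][...,None];r=np.hypot(X[...,0]-.5,X[...,1]-.0954)
    m=(X[...,2]>.072)&(X[...,2]<.1)&(np.hypot(X[...,0]-P[0],X[...,1]-P[1])<.08)&(r>.08)
    K=X[m].mean(0);print(n,'knob',m.sum(),K,'clamp',np.radians(179-np.degrees(np.arctan2(K[1]-P[1],K[0]-P[0]))))
    z=X[...,2];print('plate',np.median(z[(r>.02)&(r<.058)&(z<.1)]),'block',np.median(z[(r>.067)&(r<.079)&(z<.05)]))
a=manip.sense();print(a['tool_pos'],a['wrist_force'])
E
```

```text
time_s: 16.22
tool_pos: [0.4686, 0.2267, 0.1697]
ee_rot: [0.33, 3.11, -0.011]
wrist_force: [-1.0, -0.7, -0.2]
finger_gap: -0.0
grip_force: 0.0
time_s: 16.55
tool_pos: [0.3807, 0.1691, 0.2069]
ee_rot: [0.333, 3.115, -0.028]
wrist_force: [1.1, -0.5, 0.1]
finger_gap: 0.0002
grip_force: 0.0
wrist knob 0 [nan nan nan] clamp nan
plate 0.053766922516948645 block 0.04161222679153129
top knob 48 [0.50405067 0.22485292 0.08157481] clamp 1.6060256774927124
plate 0.05294043929421033 block 0.04061898168508904
[0.38360041 0.17006678 0.20671233] [-0.39349938  0.01461905  0.15497334]<stdin>:8: RuntimeWarning: Mean of empty slice.
  ret = um.true_divide(
```

The plate is seated 12 mm above the block top and the clamp reads about 1.6 rad, so it is fully across. Handing in.

```bash
python3 -m jog '[{"travel":[0,0,0],"roll":0},{"travel":[0,0,0],"roll":0},{"travel":[0,0,0],"roll":0}]'
python3 -c "
from cell import manip;print(manip.sign_off())"
```

```text
time_s: 16.9
tool_pos: [0.3833, 0.1715, 0.2064]
ee_rot: [0.33, 3.118, -0.017]
wrist_force: [-0.4, 0.0, 0.2]
finger_gap: 0.0002
grip_force: 0.0
the job is handed in; nothing more can be done
None
```

The job is handed in, and the hand-in gave no verdict: by my last measurements, at about 17 s, the plate is seated with its notch over the pin, the clamp is fully across, and the arm is clear; I planned the moves clear of the tools and tins but did not re-measure where they lie.

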